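# Nip the window cell square across the light path

### The job

Stand the steel window cell on the bed of the optical bench, just in front of the sprung stop pad, with its two clear faces looking at the lamp and the receiver, and let go of it. Then slide the V-block up behind it by its upright post until the cell is pressed home against the pad with a firm push of about 10 N (never more than 20 N on the cell), let go and leave the cell nipped square in the beam. Handle the cell gently, do not drop it or tip it over, and leave the other things on the plate alone.

Things in the scene. Friction and masses are not known exactly. Their poses are not given: they have to be found in the camera images.
- bench: Fixed optical bench, grey base with a flat steel bed 66 mm wide, its top 35 mm above the origin. Origin on the plate, under where the light beam crosses the bed's middle. x: along the track, V-block towards stop. y: along the beam, from the blue lamp (from y -51 mm outward) to the black receiver (from y +50 mm); both rise to 81 mm above the plate, the beam runs at 60 mm.
- bench_seat (a point): Point on the bed's top, mid-width, 14 mm before the beam (bench x -14 mm): a cell stood with the centre of its underside here clears both pad and V-block at any stop setting. Axes as the bench's.
- stop_middle (a point): Point on the bed's top, mid-width, 20 mm past the beam. A steel squaring pad (50 wide, 37 mm high, faces -x) on the green stop is set anew each time: its face at rest lies anywhere within 8 mm either way of here along x; find it by feel. Its damped spring gives 5 N per mm and bottoms after 8 mm. Pressed home, the cell's centre ends within 11 mm of the beam. Axes as the bench's.
- vblock: Squat steel V-block carriage, 50 long, 60 wide, 38 mm high, sliding only along the bench's x, 90 mm in all; steady drag about 4 N at low speed; it stays where it is left (the drag keeps the cell nipped). Origin at the foot of its flat front face, which pushes the cell, on the bed's top; axes as the bench's. At the start this face lies 60 to 85 mm short of the beam.
- vblock_post (a point): Grip point on the axis of the V-block's upright round post (16 mm diameter, dark steel, red band at the top), 75 mm above the bed's top and 40 mm behind the front face. The post rises to 95 mm above the bed, the block's cheeks to 38 mm. Axes as the bench's.
- cell_center (a point): Centre of the loose window cell (about 0.35 kg, upright, any yaw): square steel body 44 x 44 x 50 mm high with a boss 22 x 22 x 40 mm high on top. This point is 45 mm above its underside; the boss spans +5 to +45 mm from it. Faces towards +y and -y are clear glass, +x and -x grey plates; a yellow line on top runs from clear face to clear face. Either clear face may look at the lamp.
Not all that is in view belongs to the job. What is meant by the part that bears cell_center is not pink, and is the larger of those in its own colour.

How it is judged:
By the outcome, as a careful person would: the job done as asked, in the order asked, and still so for the second after the job is handed in, with the robot touching nothing.
It also fails if it takes over 66 s, if anything falls off the work surface, if the arm or the gripper's body presses on something with over 40 N, if the wrist force passes 120 N, or if a joint passes its speed limit or range.

### The arm

A 6-joint arm with a two-finger parallel gripper is mounted at the origin on the work surface. World frame = base frame: x ahead of the robot, y to its left, z up, the work surface at z = 0. Lengths are in mm, angles in rad, forces in N, time in s.
With the tool pointing down it reaches from about 350 to 775 mm from the base axis. Payload 7.3 kg.
Tool frame: the origin (TCP) lies between the finger pads; the fingertips stand 22 mm ahead of it and the grasp point (between the pads) lies 3 mm ahead of it; z points along the fingers, x is the direction in which the jaws open and shut, and the axes are right-handed (so a half turn about z gives the same grasp; the last joint's range is limited). The gripper opens to 92 mm and grips with 3 to 60 N. Pads are 19 mm wide; open, the fingers measure 130 mm over their backs; the gripper's body (75 mm by 190 mm) begins 47 mm behind the grasp point.
Start: joints at [-1.417, 0.342, 1.524, -0, 1.275, -0.146], TCP at [155.07, -501.594, 248.741] pointing down, gripper open.
Joint ranges: [-2.53, 2.53], [-0.77, 2.02], [0.04, 2.7], [-1, 4.14], [0.28, 2.66], [-3.11, 3.11]. Speed limits (rad/s): [2.57, 2.57, 3.14, 3.14, 3.14, 3.14].

### API

Orientations are given as [roll, pitch, yaw] about the fixed x, y, z axes, in that order (R = Rz(yaw) Ry(pitch) Rx(roll)).
In Python, from plant import * gives the robot as it stands. The module is installed in compiled form; this text tells all that it offers.
- The arm moves only by the shell command python3 -m handwheel 'ROWS' [OPENING]. ROWS is a JSON object of lists of equal length, an entry for each row: "translation": the shift along the world's x, y, z in units of 15 cm (1.0 is 15 cm), a list of three; "twist": the turn about the world's z in units of 90 degrees (1.0 is 90 degrees). In form: {"translation": [[tx, ty, tz], ...], "twist": [twist, ...]}. A call has exactly 8 rows; each row shifts and turns the pose as measured when the row begins; what a row does not reach is not made up. A row lasts 1/8 s, in which the tool goes at most 62.5 mm and 10.7 degrees, less where a joint would pass 70% of its speed; a pose out of reach is approached as far as the arm can. A call with a number of a shift or a turn outside -1 to 1 is refused whole. A call with a gripper value outside its range is refused whole. OPENING is the closure in counts, from 0 (fully open) to 255 (shut), set as the call begins (- or left out, the last holds). The fingers move at their own pace and stop on an object; the grip force is fixed at half the most. Time passes only in rows, so rows that do not move let the fingers close, or fill a call up. It gives the time, the measured TCP pose, the force and the opening at its end, in the units of the state.
- get_obs(): the state, without advancing time (a new reading comes with each control period).
- capture(name): name is "scene" or "top"; returns a dict with "img" (400x640x3 uint8, red, green, blue), "vertical_fov" (degrees; the focal length in pixels is half the picture's height over the tangent of half this angle, whatever the lens; pixels are square), "cx", "cy" (the principal point, pixels), "distortion" ([k1, k2, p1, p2, k3] as OpenCV has them; the pictures are not rectified), "world_from_camera" (4x4, takes a point from camera to world coordinates). Camera axes: x right, y up, looking along -z (the intrinsics and any distortion apply to the point x, -y, -z); pixel columns grow to the right and rows downward; lengths in mm; the calibration is good to about 2 mm. A picture is of the moment at which its call begins. There is no depth.
- close_job(): hands the job in, once; it reports no verdict.
Trained networks look in the newest picture that a camera, given by its name, has taken for a name from the list of things; names that differ only in an ending like _2 or _b are one class to them, and where a whole thing is asked for, a point or a joint stands for the part that bears it (a point fixed in the world has none). Each returns a list of dicts, best first, with "score" (0 to 1); they miss things now and then, are a little off and sometimes report something else, mostly with a low value. They report only what shows in the picture. A call takes as long as a camera call. They do not tell look-alikes from the thing itself.
- search_frame(camera, label): "position" ([x, y, z] in mm, in the coordinates of the camera as it stood for that picture, good to about 4 mm: the middle of the surface that is visible of it).
- spot_point(camera, label): "position" ([x, y, z] in mm, in the coordinates of the camera as it stood for that picture, good to about 4 mm: a listed point, or the origin of a listed thing).
The state is a dict: "time": time; "joint_positions": joint angles; "dq": joint speeds; "tau": joint torques, N m; "tool_pos": TCP position; "tcp_rot": TCP orientation; "contact_force": force on the tool from outside, world axes, zero at the start; "moment": the same for the moment, N m; "grip_width": finger opening in mm.
Only numpy, scipy, OpenCV 4.12 (cv2) and the standard library are available. Lean on these libraries where they do the work, as an engineer would, in place of code of your own. Each camera call takes 0.05 s, during which the arm holds its last target.

## Working session

There is one attempt and no reset: what is moved stays moved. The work goes in short steps, Python scripts to look and compute and a shell command to move; the robot and the scene stay as the last step left them, time stands still between calls to the robot, and variables do not carry over. Pictures are saved under pics/ and viewed, and the job is handed in when it is done.

```bash
mkdir -p pics; ls
python3 - <<'E'
from plant import *
import cv2,numpy as np
o=get_obs();print({k:o[k] for k in ('time','tool_pos','tcp_rot','contact_force','grip_width')})
for n in ("scene","top"):
    c=capture(n);cv2.imwrite(f"pics/{n}0.png",c["img"][:,:,::-1])
    T=np.array(c["world_from_camera"]);print(n,c["vertical_fov"],c["cx"],c["cy"],c["distortion"],T.round(3).tolist())
    for f,l in ((spot_point,"bench"),(spot_point,"bench_seat"),(spot_point,"stop_middle"),(spot_point,"vblock"),(spot_point,"vblock_post"),(spot_point,"cell_center"),(search_frame,"cell_center"),(search_frame,"vblock")):
        for r in f(n,l): print(f.__name__,l,round(r["score"],2),(T@np.append(r["position"],1))[:3].round(1))
print(get_obs()["time"])
E
```

```text
pics
{'time': 0.0, 'tool_pos': array([ 154.99186204, -501.22844028,  248.05381674]), 'tcp_rot': array([-3.14137840e+00,  1.48609432e-03, -1.27102628e+00]), 'contact_force': array([-0.62889584, -0.7940748 ,  0.00794852]), 'grip_width': 91.62427557570014}
scene 43.069889688537785 328.4281456853916 197.3974596611739 [-0.14041192  0.          0.          0.          0.        ] [[0.594, -0.663, 0.455, 985.296], [0.804, 0.493, -0.332, -444.387], [-0.004, 0.563, 0.826, 986.918], [0.0, 0.0, 0.0, 1.0]]
call bench 0.62 [597.1  65.8  -1.1]
call bench_seat 0.9 [589.   65.5  38. ]
call stop_middle 0.7 [618.3  60.2  36.2]
call vblock 0.67 [522.7  64.3  39.8]
call vblock_post 0.76 [479.2  62.2 109.2]
call cell_center 0.89 [ 522.1 -232.5   45.6]
call cell_center 0.81 [ 492.  -143.4   33.6]
call cell_center 0.61 [ 354.5 -355.6   33.1]
call cell_center 0.75 [ 532.3 -237.4   49.7]
call cell_center 0.73 [ 358.6 -357.    38.1]
call cell_center 0.59 [ 499.4 -144.6   35.3]
call vblock 0.96 [498.7  58.8  70.8]
top 51.80505163593001 323.13213925450503 201.7840369589622 [-0.10534282  0.          0.          0.          0.        ] [[0.013, 0.997, -0.078, 458.517], [-1.0, 0.013, 0.007, -97.681], [0.008, 0.078, 0.997, 917.218], [0.0, 0.0, 0.0, 1.0]]
call bench 0.76 [595.8  62.8  -3.3]
call bench_seat 0.69 [589.8  60.8  36.5]
call stop_middle 0.7 [617.   60.2  31.9]
call vblock 0.75 [519.4  59.9  32.3]
call vblock_post 0.67 [478.2  64.3 106.9]
call cell_center 0.82 [ 522.3 -229.9   38.9]
call cell_center 0.61 [ 354.8 -363.3   31.8]
call cell_center 0.47 [ 492.8 -143.4   26.2]
call cell_center 0.66 [ 520.6 -222.8   44.9]
call cell_center 0.66 [ 494.  -143.    32.7]
call cell_center 0.58 [ 361.  -356.3   35.8]
call vblock 0.66 [495.7  52.7  68.5]
0.9
```

View pics/scene0.png

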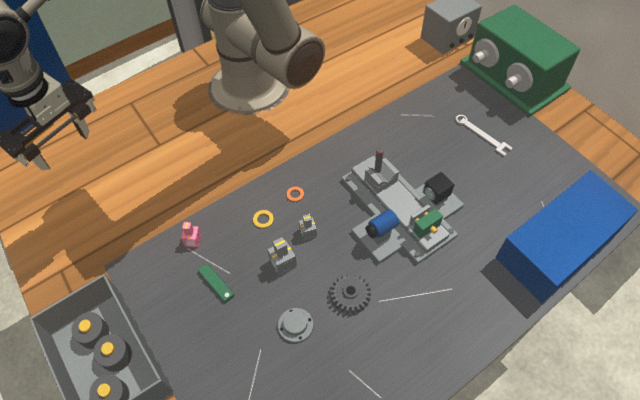

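View pics/top0.png

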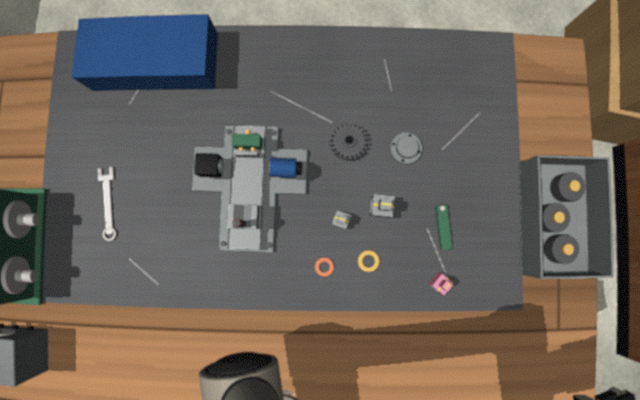

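The cell is the larger grey block at top (382,206), scene (282,255). The smaller grey one at top (342,220) and the pink one are decoys. The bench sits at top (248,190). Next I'll zoom in to get the yaws.

```bash
cat > h.py <<'E'
import numpy as np,cv2
def K(c):
    f=200/np.tan(np.radians(c["vertical_fov"])/2);return np.array([[f,0,c["cx"]],[0,f,c["cy"]],[0,0,1.]])
def proj(c,P):
    T=np.linalg.inv(np.array(c["world_from_camera"]));p=(np.c_[np.atleast_2d(P),np.ones(len(np.atleast_2d(P)))]@T.T)[:,:3]*[1,-1,-1]
    return cv2.projectPoints(p,np.zeros(3),np.zeros(3),K(c),np.array(c["distortion"],float))[0][:,0]
def unproj(c,uv,z):
    u=cv2.undistortPoints(np.array(uv,float).reshape(-1,1,2),K(c),np.array(c["distortion"],float))[:,0]
    T=np.array(c["world_from_camera"]);d=np.c_[u[:,0],-u[:,1],-np.ones(len(u))]@T[:3,:3].T
    o=T[:3,3];return o+d*((z-o[2])/d[:,2])[:,None]
def crop(c,name,x,y,w,h,s):
    cv2.imwrite(f"pics/{name}.png",cv2.resize(c["img"][y:y+h,x:x+w,::-1],None,fx=s,fy=s,interpolation=cv2.INTER_CUBIC))
E
python3 - <<'E'
from plant import *
from h import *
import pickle
t=capture("top");s=capture("scene")
pickle.dump((t,s),open("c0.pkl","wb"))
crop(t,"t_cell",360,185,50,40,14);crop(t,"t_bench",185,115,135,145,4);crop(s,"s_cell",260,225,50,50,12);crop(s,"s_bench",330,140,140,125,5)
E
```

```text
(no output)
```

View pics/t_cell.png

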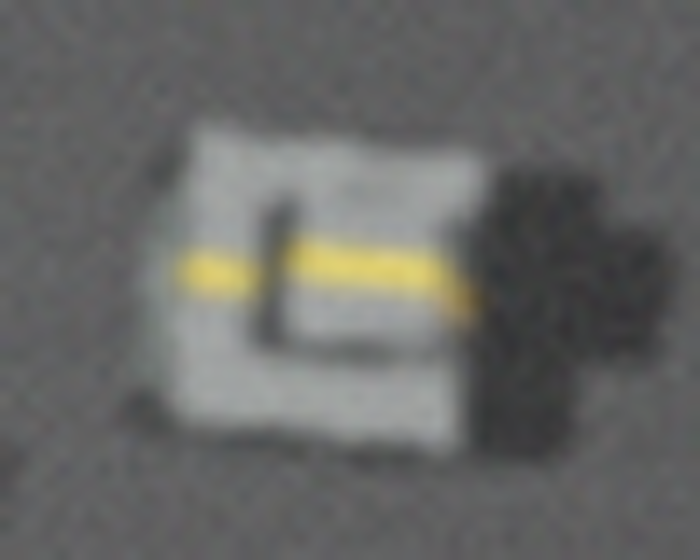

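View pics/s_cell.png

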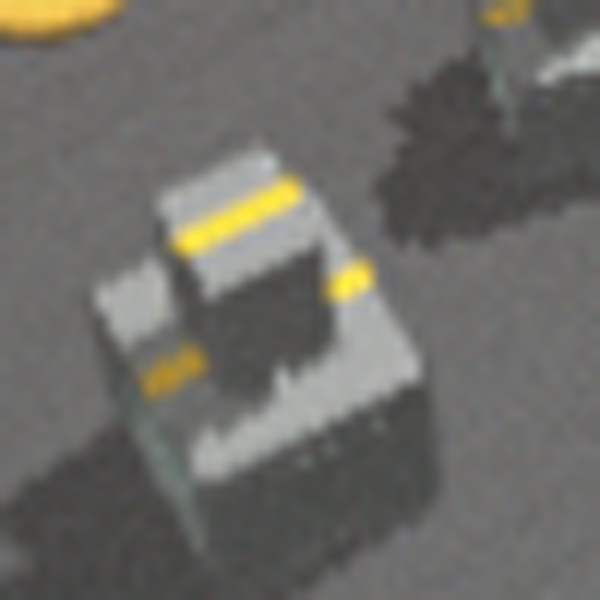

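View pics/t_bench.png

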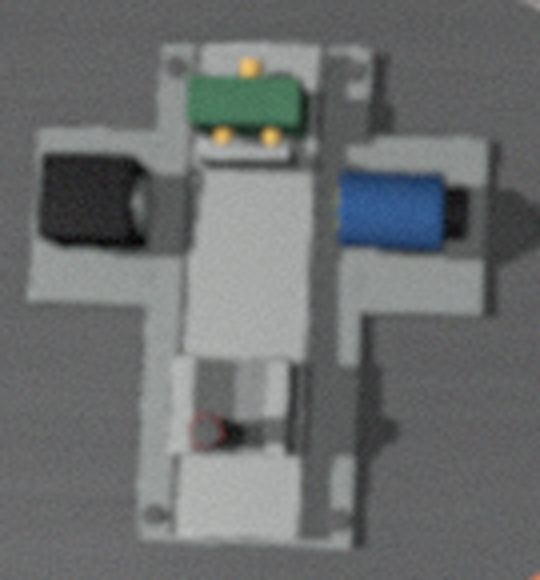

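View pics/s_bench.png

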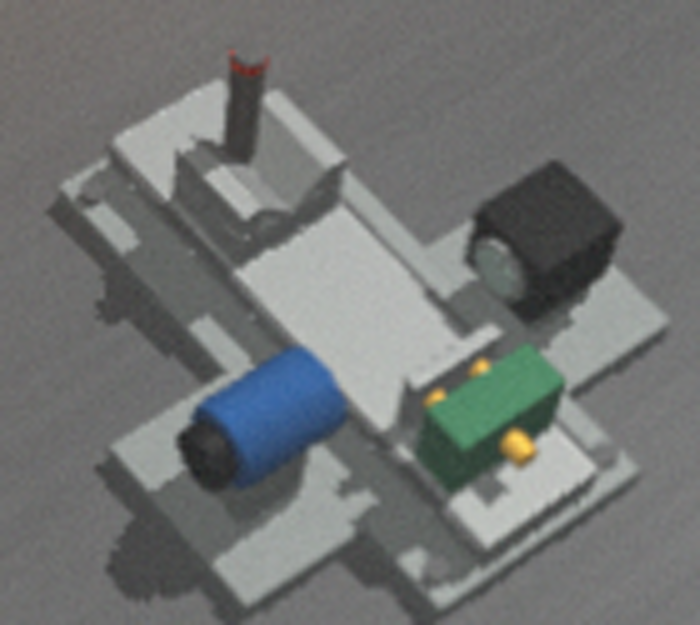

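Run:
```python
from h import *
import pickle
t,s=pickle.load(open("c0.pkl","rb"))
def T(p,x,y,k): return (np.array(p,float)+.5)/k-.5+[x,y]
def rep(n,c,uv,z):
    P=unproj(c,uv,z);print(n,P[:,:2].round(1).tolist(),'mean',P[:,:2].mean(0).round(1))
    d=np.roll(P,-1,0)-P;print('   ang',np.degrees(np.arctan2(d[:,1],d[:,0])).round(1),np.linalg.norm(d,axis=1).round(1))
rep('bedL',t,T([(177,535),(199,170)],185,115,4),35)
rep('bedR',t,T([(299,535),(318,60)],185,115,4),35)
rep('cell top',t,T([(195,125),(488,152),(462,452),(172,425)],360,185,14),50)
rep('cell top s',s,T([(95,295),(195,475),(425,370),(330,190)],260,225,12),50)
rep('boss s',s,T([(160,190),(208,298),(322,240),(262,143)],260,225,12),90)
rep('post top',t,T([(208,428),(208,429)],185,115,4),130)
rep('post top s',s,T([(250,62),(250,63)],330,140,5),130)
rep('lamp/receiver base', t,T([(35,300),(488,313)],185,115,4),20)
rep('outer base R/L', t,T([(142,540),(352,547),(487,312),(490,140),(370,50),(163,45),(37,130),(28,298)],185,115,4),20)
rep('bed scene',s,T([(240,265),(385,432)],330,140,5),35)
rep('pad top edge scene',s,T([(410,388),(500,330)],330,140,5),72)
rep('block front top scene',s,T([(250,240),(345,160)],330,140,5),73)
```

```text
bedL [[424.6, 96.9], [622.3, 90.8]] mean [523.4  93.9]
   ang [ -1.7 178.3] [197.8 197.8]
bedR [[425.7, 31.2], [684.0, 27.5]] mean [554.9  29.4]
   ang [ -0.8 179.2] [258.3 258.3]
cell top [[545.3, -210.0], [541.8, -254.7], [496.3, -250.8], [499.8, -206.7]] mean [ 520.8 -230.6]
   ang [-94.5 175.   85.4  -4.2] [44.8 45.8 44.2 45.6]
cell top s [[499.0, -248.6], [538.8, -253.7], [545.5, -210.4], [506.0, -203.6]] mean [ 522.4 -229.1]
   ang [ -7.4  81.2 170.4 -98.8] [40.1 43.9 40.1 45.5]
boss s [[509.4, -237.1], [531.5, -242.0], [533.7, -220.4], [512.0, -218.1]] mean [ 521.6 -229.4]
   ang [-12.3  84.3 174.  -97.9] [22.7 21.7 21.8 19.2]
post top [[479.6, 62.3], [479.1, 62.3]] mean [479.3  62.3]
   ang [-178.5    1.5] [0.5 0.5]
post top s [[483.8, 61.1], [484.2, 60.8]] mean [484.  61.]
   ang [-39.8 140.2] [0.6 0.6]
lamp/receiver base [[551.6, 183.2], [547.6, -67.3]] mean [549.6  57.9]
   ang [-90.9  89.1] [250.6 250.6]
outer base R/L [[421.0, 119.4], [419.1, 4.5], [548.1, -66.8], [643.7, -66.9], [693.8, 0.8], [695.7, 116.9], [646.9, 186.2], [552.7, 187.2]] mean [577.6  60.2]
   ang [ -90.9  -28.9   -0.    53.5   89.   125.2  179.4 -152.8] [114.9 147.4  95.5  84.2 116.1  84.7  94.3 148.2]
bed scene [[517.8, 36.6], [624.8, 31.0]] mean [571.3  33.8]
   ang [ -3. 177.] [107.2 107.2]
pad top edge scene [[628.7, 35.6], [630.0, 87.0]] mean [629.4  61.3]
   ang [ 88.6 -91.4] [51.4 51.4]
block front top scene [[528.7, 29.6], [520.2, 92.8]] mean [524.4  61.2]
   ang [ 97.7 -82.3] [63.8 63.8]
```

```bash
python3 -m handwheel '{"translation":[[0.3,0.22,0],[0.3,0.22,0],[0.3,0.22,0],[0.3,0.22,0],[0.3,0.22,0],[0.3,0.22,0],[0.3,0.22,0],[0,0,0]],"twist":[-0.035,-0.035,-0.035,-0.035,-0.035,-0.035,-0.035,0]}' 120
```

```text
time: 2.0
tool_pos: [478.2, -263.2, 248.9]
tcp_rot: [-3.14, -0.003, -1.672]
contact_force: [-0.4, -0.4, -0.7]
grip_width: 48.4
```

```bash
python3 -m handwheel '{"translation":[[0.145,0.11,0],[0.145,0.11,0],[0,0,-0.25],[0,0,-0.25],[0,0,-0.24],[0,0,0],[0,0,0],[0,0,0]],"twist":[0.005,0.005,0,0,0,0,0,0]}'
python3 - <<'E'
from plant import *
from h import *
c=capture("scene");crop(c,"s1",240,190,100,100,6)
t=capture("top");crop(t,"t1",340,170,80,70,8)
E
```

```text
time: 3.0
tool_pos: [520.5, -234.8, 138.9]
tcp_rot: [-3.136, -0.007, -1.657]
contact_force: [-0.4, -0.3, 1.2]
grip_width: 48.5
```

View pics/s1.png

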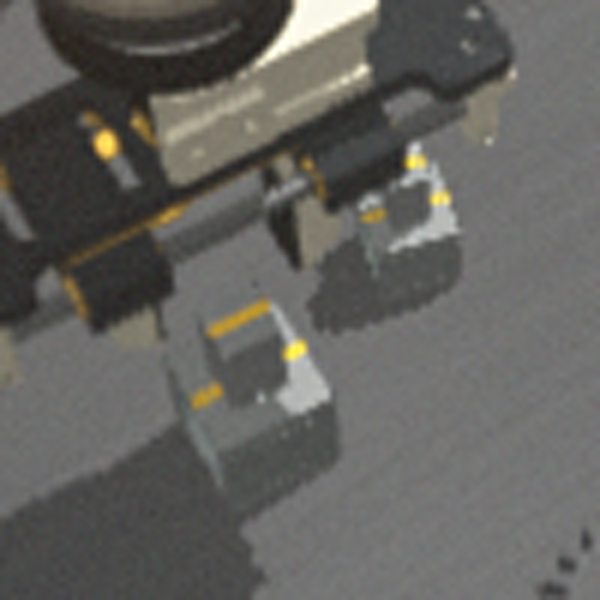

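View pics/t1.png

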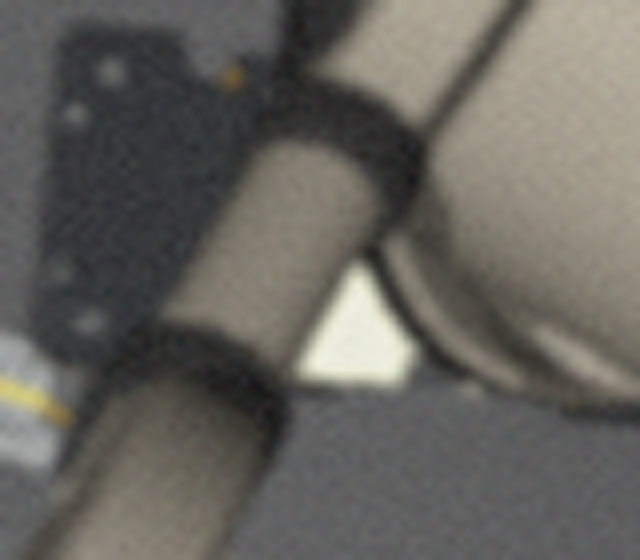

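The scene view puts the fingertips, crop (135,335) and (300,260), either side of the boss at (240,330). I'll descend and close.

```bash
python3 -m handwheel '{"translation":[[0.007,0.03,0],[0,0,-0.1],[0,0,-0.1],[0,0,-0.1],[0,0,-0.09],[0,0,0],[0,0,0],[0,0,0]],"twist":[0,0,0,0,0,0,0,0]}'
python3 - <<'E'
from plant import *
from h import *
c=capture("scene");crop(c,"s2",240,190,100,100,6)
E
```

```text
time: 4.1
tool_pos: [521.8, -229.6, 76.3]
tcp_rot: [-3.136, -0.008, -1.656]
contact_force: [-0.4, -0.3, 0.4]
grip_width: 48.4
```

View pics/s2.png

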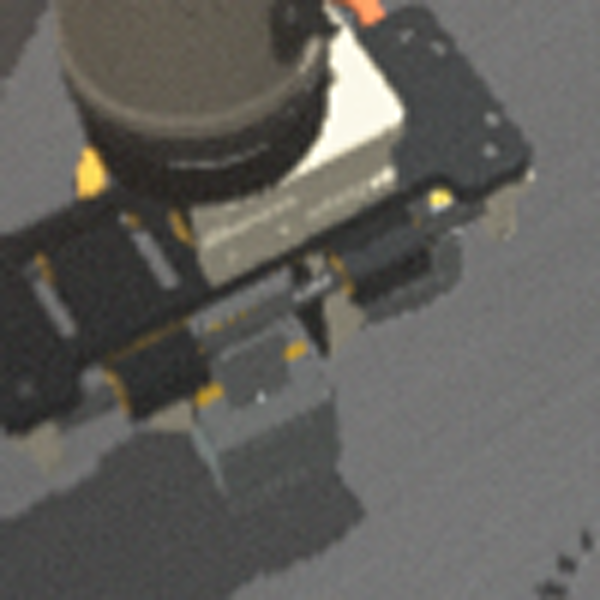

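The boss sits between the fingers, so I'll close.

```bash
python3 -m handwheel '{"translation":[[0,0,0.01],[0,0,0],[0,0,0],[0,0,0],[0,0,0],[0,0,0],[0,0,0],[0,0,0]],"twist":[0,0,0,0,0,0,0,0]}' 255
```

```text
time: 5.15
tool_pos: [522.3, -229.9, 79.1]
tcp_rot: [-3.134, -0.009, -1.656]
contact_force: [-0.0, -0.5, 0.3]
grip_width: 21.8
```

```bash
python3 -m handwheel '{"translation":[[0,0,0.06],[0,0,0.12],[0,0,0.2],[0,0,0.2],[0,0,0.2],[0,0,0.1],[0,0,0],[0,0,0]],"twist":[0,0,0,0,0,0,0,0]}'
python3 - <<'E'
from plant import *
from h import *
c=capture("scene");crop(c,"s3",200,120,200,150,4)
E
```

```text
time: 6.15
tool_pos: [518.5, -227.6, 213.0]
tcp_rot: [3.14, -0.004, -1.656]
contact_force: [-1.1, 0.4, -4.7]
grip_width: 21.6
```

View pics/s3.png

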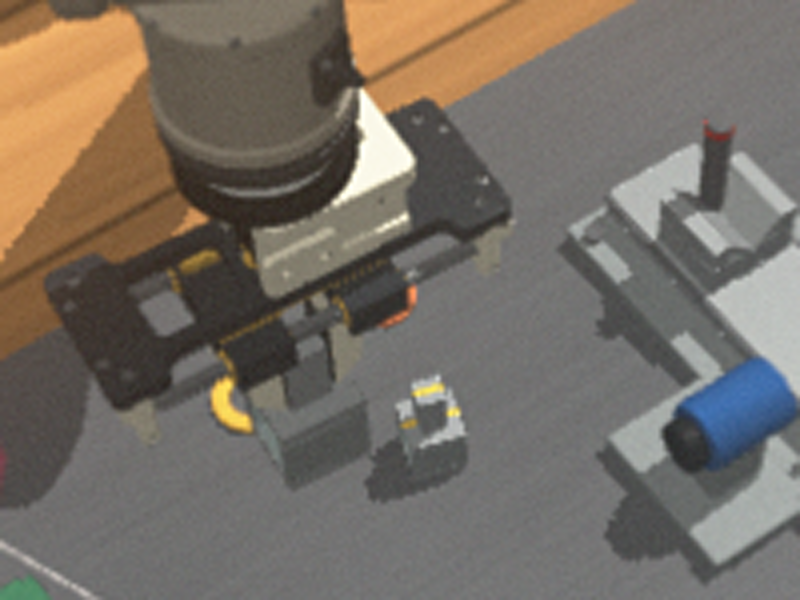

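The cell is lifted upright and the decoy is undisturbed. Next I'll carry it to the bench.

```bash
python3 -m handwheel '{"translation":[[0.03,0.12,0],[0.06,0.25,0],[0.07,0.3,0],[0.07,0.3,0],[0.07,0.3,0],[0.06,0.28,0],[0.05,0.2,0],[0.02,0.1,0]],"twist":[0.006,0.006,0.006,0.006,0.006,0.006,0.006,0]}'
```

```text
time: 7.2
tool_pos: [580.9, 65.3, 206.4]
tcp_rot: [3.128, 0.001, -1.586]
contact_force: [0.1, -0.2, -3.8]
grip_width: 22.3
```

```bash
python3 -m handwheel '{"translation":[[0,0.04,0],[0,0,0],[0,0,0],[0,0,0],[0,0,0],[0,0,0],[0,0,0],[0,0,0]],"twist":[0,0,0,0,0,0,0,0]}'
python3 - <<'E'
from plant import *
from h import *
c=capture("scene");crop(c,"s4",320,110,150,150,4)
c=capture("top");crop(c,"t4",165,95,160,150,4)
E
```

```text
time: 8.2
tool_pos: [580.1, 68.9, 205.8]
tcp_rot: [3.126, -0.0, -1.589]
contact_force: [-1.0, -0.1, -4.1]
grip_width: 21.5
```

View pics/s4.png

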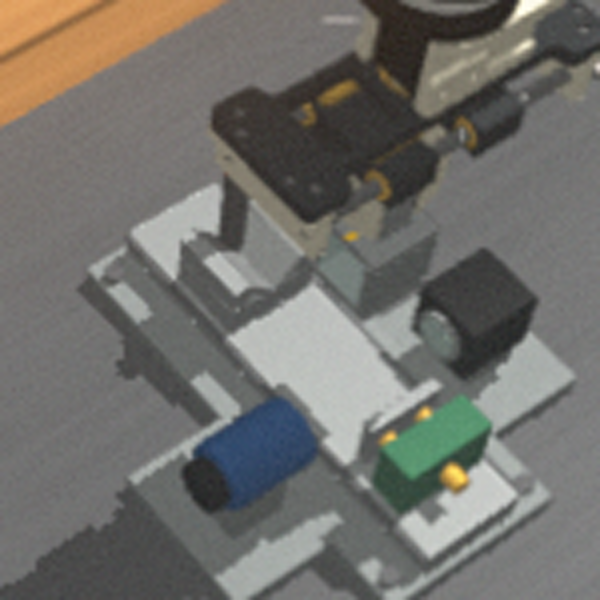

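View pics/t4.png

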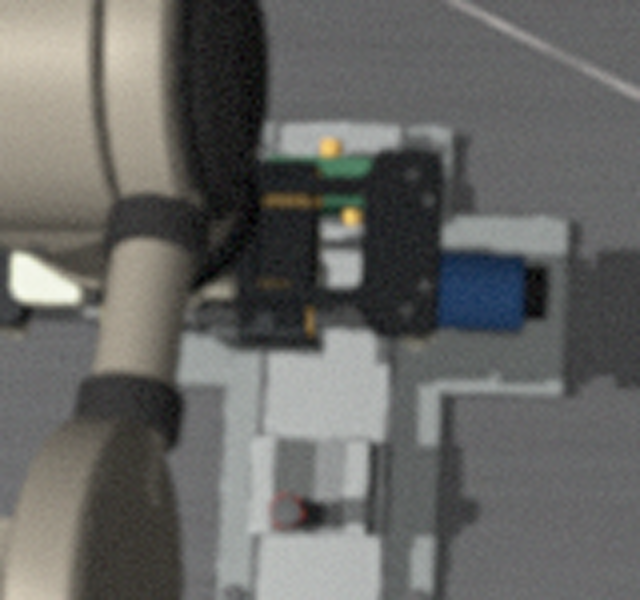

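```bash
python3 -m handwheel '{"translation":[[0.023,-0.046,0],[0,0,-0.1],[0,0,-0.15],[0,0,-0.15],[0,0,-0.08],[0,0,-0.04],[0,0,0],[0,0,0]],"twist":[0,0,0,0,0,0,0,0]}'
python3 - <<'E'
from plant import *
from h import *
c=capture("scene");crop(c,"s5",320,110,150,150,4)
E
```

```text
time: 9.3
tool_pos: [583.7, 61.2, 122.9]
tcp_rot: [3.126, -0.0, -1.589]
contact_force: [0.9, 0.3, -4.2]
grip_width: 22.1
```

View pics/s5.png

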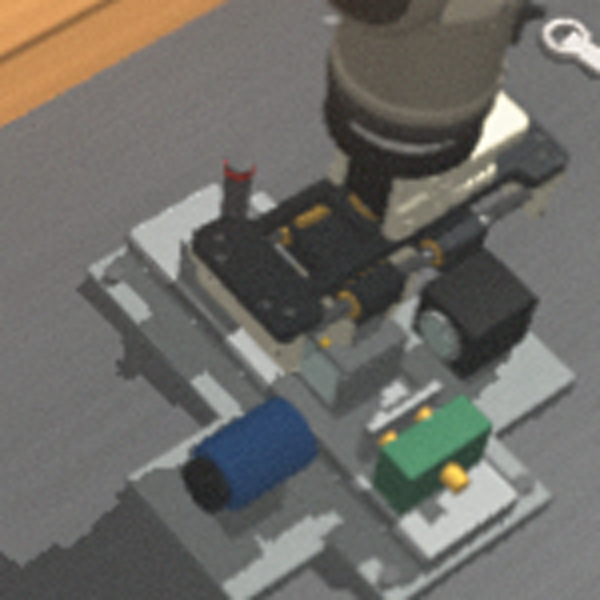

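The cell hangs over the bed between the pad and the V-block, with its clear face towards the lamp. I'll lower it slowly.

```bash
python3 -m handwheel '{"translation":[[0,0,-0.02],[0,0,-0.01],[0,0,-0.007],[0,0,-0.005],[0,0,0],[0,0,0],[0,0,0],[0,0,0]],"twist":[0,0,0,0,0,0,0,0]}'
```

```text
time: 10.35
tool_pos: [584.3, 61.2, 117.5]
tcp_rot: [3.129, -0.0, -1.589]
contact_force: [-0.3, 0.2, -4.5]
grip_width: 21.6
```

```bash
python3 -m handwheel '{"translation":[[0,0,-0.007],[0,0,-0.007],[0,0,-0.005],[0,0,0],[0,0,0],[0,0,0],[0,0,0],[0,0,0]],"twist":[0,0,0,0,0,0,0,0]}'
```

```text
time: 11.35
tool_pos: [584.3, 61.2, 114.4]
tcp_rot: [3.129, -0.0, -1.589]
contact_force: [-0.0, 0.2, -3.2]
grip_width: 21.7
```

```bash
python3 -m handwheel '{"translation":[[0,0,-0.005],[0,0,0],[0,0,0],[0,0,0],[0,0,0],[0,0,0],[0,0,0],[0,0,0]],"twist":[0,0,0,0,0,0,0,0]}'
```

```text
time: 12.35
tool_pos: [584.4, 61.2, 114.4]
tcp_rot: [3.129, -0.0, -1.589]
contact_force: [-0.5, -0.3, -1.5]
grip_width: 21.9
```

```bash
python3 -m handwheel '{"translation":[[0,0,-0.007],[0,0,0],[0,0,0],[0,0,0],[0,0,0],[0,0,0],[0,0,0],[0,0,0]],"twist":[0,0,0,0,0,0,0,0]}'
python3 - <<'E'
from plant import *
from h import *
c=capture("scene");crop(c,"s6",370,150,80,80,8)
E
```

```text
time: 13.35
tool_pos: [584.6, 61.3, 114.4]
tcp_rot: [3.13, -0.0, -1.589]
contact_force: [-1.1, -0.3, 0.9]
grip_width: 21.8
```

View pics/s6.png

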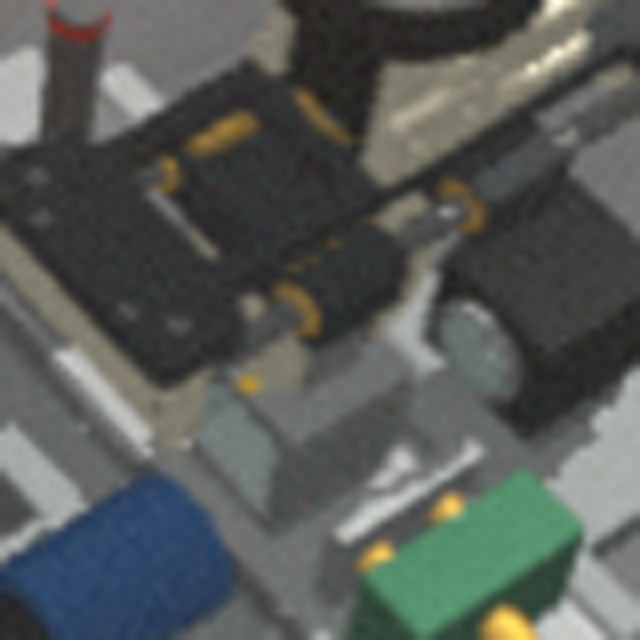

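Contact on the bed: z has stalled and the weight is off the tool. I'll release with a partial opening.

```bash
python3 -m handwheel '{"translation":[[0,0,0],[0,0,0],[0,0,0],[0,0,0],[0,0,0],[0,0,0],[0,0,0],[0,0,0]],"twist":[0,0,0,0,0,0,0,0]}' 120
```

```text
time: 14.4
tool_pos: [585.6, 61.1, 114.9]
tcp_rot: [3.133, -0.0, -1.589]
contact_force: [-0.1, -0.4, 0.3]
grip_width: 48.6
```

```bash
python3 -m handwheel '{"translation":[[0,0,0.05],[0,0,0.1],[0,0,0.2],[0,0,0.2],[0,0,0.1],[0,0,0],[0,0,0],[0,0,0]],"twist":[0,0,0,0,0,0,0,0]}'
python3 - <<'E'
from plant import *
from h import *
c=capture("scene");crop(c,"s7",350,130,100,100,6)
E
```

```text
time: 15.4
tool_pos: [585.5, 61.2, 220.2]
tcp_rot: [3.136, -0.0, -1.589]
contact_force: [0.2, 0.1, -1.4]
grip_width: 48.7
```

View pics/s7.png

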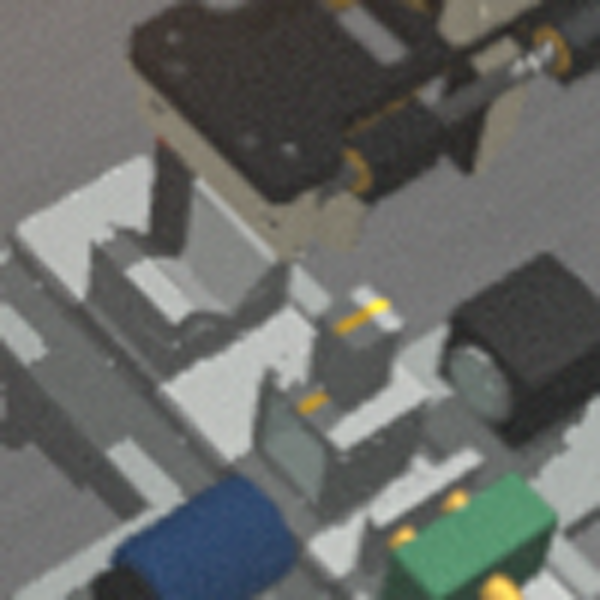

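The cell is upright and free, with the yellow line along the beam. Next I'll turn the jaws along x and go over the post.

```bash
python3 -m handwheel '{"translation":[[-0.1,0,0],[-0.1,0,0],[-0.1,0,0],[-0.1,0,0],[-0.1,0,0],[-0.1,0,0],[-0.1,0,0],[0,0,0]],"twist":[0.115,0.115,0.115,0.115,0.115,0.115,0.115,0.115]}'
```

```text
time: 16.45
tool_pos: [474.8, 61.1, 214.5]
tcp_rot: [3.13, 0.007, -0.098]
contact_force: [-0.3, 0.7, 0.1]
grip_width: 48.6
```

Run:
```python
from plant import *
o=get_obs();print(o["tool_pos"],o["tcp_rot"])
```

```text
[474.84585336  61.09853058 214.4825373 ] [ 3.12950596  0.00730955 -0.09756437]
```

```bash
python3 -m handwheel '{"translation":[[0.04,0.005,0],[0,0,-0.15],[0,0,-0.15],[0,0,0],[0,0,0],[0,0,0],[0,0,0],[0,0,0]],"twist":[0.05,0,0,0,0,0,0,0]}'
python3 - <<'E'
from plant import *
from h import *
c=capture("scene");crop(c,"s8",340,100,110,110,6)
c=capture("top");crop(c,"t8",185,115,135,145,4)
E
```

```text
time: 17.45
tool_pos: [481.1, 61.9, 169.2]
tcp_rot: [3.13, 0.007, -0.014]
contact_force: [0.7, 0.1, 0.4]
grip_width: 48.7
```

View pics/s8.png

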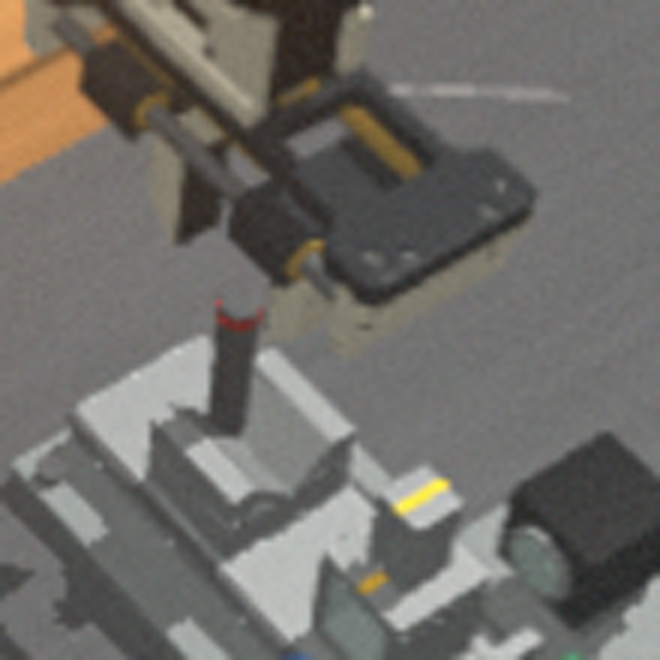

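View pics/t8.png

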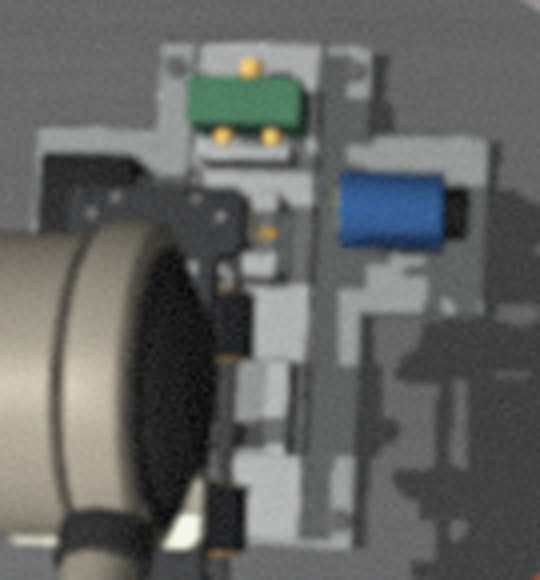

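The fingertips, crop (185,230) and (290,330), straddle the post top at (240,315). Descending.

```bash
python3 -m handwheel '{"translation":[[0,0,-0.1],[0,0,-0.1],[0,0,-0.1],[0,0,-0.06],[0,0,0],[0,0,0],[0,0,0],[0,0,0]],"twist":[0,0,0,0,0,0,0,0]}'
python3 - <<'E'
from plant import *
from h import *
c=capture("scene");crop(c,"s9",340,100,110,110,6)
E
```

```text
time: 18.55
tool_pos: [482.4, 61.9, 115.7]
tcp_rot: [3.129, 0.003, -0.014]
contact_force: [-0.1, -0.4, -0.9]
grip_width: 48.7
```

View pics/s9.png

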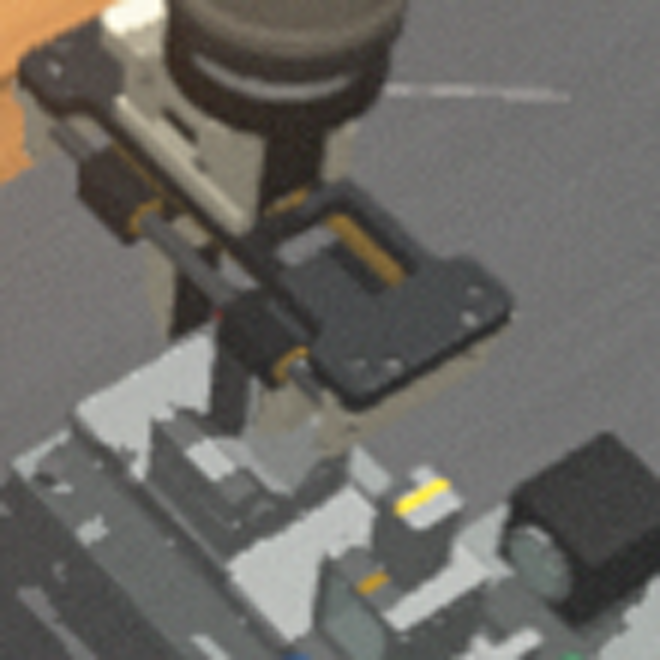

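```bash
python3 -m handwheel '{"translation":[[0,0,-0.015],[0,0,0],[0,0,0],[0,0,0],[0,0,0],[0,0,0],[0,0,0],[0,0,0]],"twist":[0,0,0,0,0,0,0,0]}' 255
```

```text
time: 19.6
tool_pos: [481.6, 61.9, 113.3]
tcp_rot: [3.129, 0.004, -0.014]
contact_force: [-1.8, -1.2, 0.5]
grip_width: 15.5
```

```bash
python3 -m handwheel '{"translation":[[0.03,-0.0005,0],[0.04,-0.0007,0],[0.04,-0.0007,0],[0.04,-0.0007,0],[0.04,-0.0007,0],[0.03,-0.0005,0],[0,0,0],[0,0,0]],"twist":[0,0,0,0,0,0,0,0]}';python3 - <<'E'
from plant import *
from h import *
c=capture("scene");crop(c,"s10",340,100,110,130,5)
E
```

```text
time: 20.6
tool_pos: [516.4, 61.2, 113.3]
tcp_rot: [3.129, 0.006, -0.014]
contact_force: [-4.6, -0.3, 3.3]
grip_width: 15.3
```

View pics/s10.png

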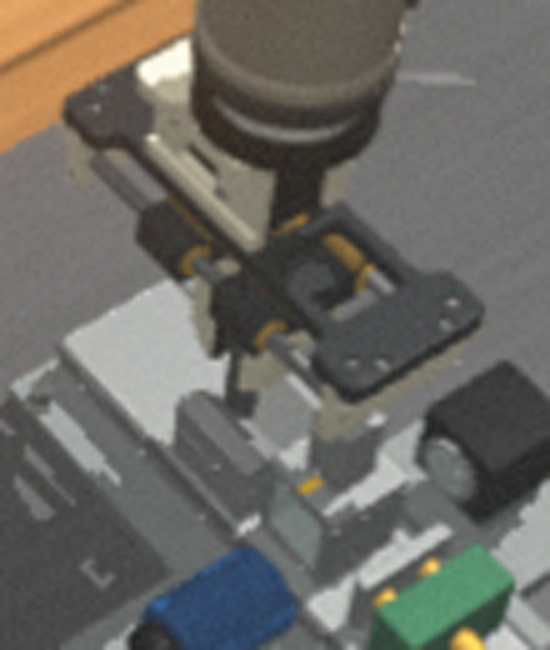

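```bash
python3 -m handwheel '{"translation":[[0.01,0,0],[0.01,0,0],[0.01,-0.0005,0],[0.01,0,0],[0.01,-0.0005,0],[0.01,0,0],[0.01,-0.0005,0],[0,0,0]],"twist":[0,0,0,0,0,0,0,0]}'
```

```text
time: 21.65
tool_pos: [525.0, 61.1, 113.3]
tcp_rot: [3.129, 0.011, -0.013]
contact_force: [-3.5, 0.1, 2.4]
grip_width: 15.3
```

```bash
python3 -m handwheel '{"translation":[[0.01,0,0],[0.01,0,0],[0.01,-0.0005,0],[0.01,0,0],[0,0,0],[0,0,0],[0,0,0],[0,0,0]],"twist":[0,0,0,0,0,0,0,0]}';python3 - <<'E'
from plant import *
from h import *
c=capture("scene");crop(c,"s11",370,140,80,90,6)
c=capture("top");crop(c,"t11",185,115,135,145,4)
E
```

```text
time: 22.65
tool_pos: [529.7, 61.0, 113.3]
tcp_rot: [3.129, 0.014, -0.013]
contact_force: [-5.3, -1.5, 1.8]
grip_width: 15.3
```

View pics/s11.png

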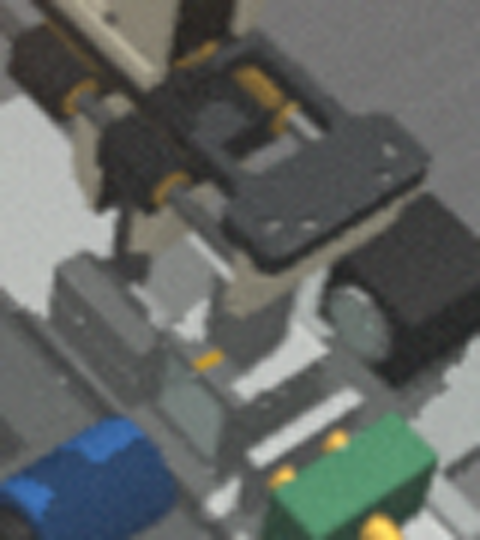

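View pics/t11.png

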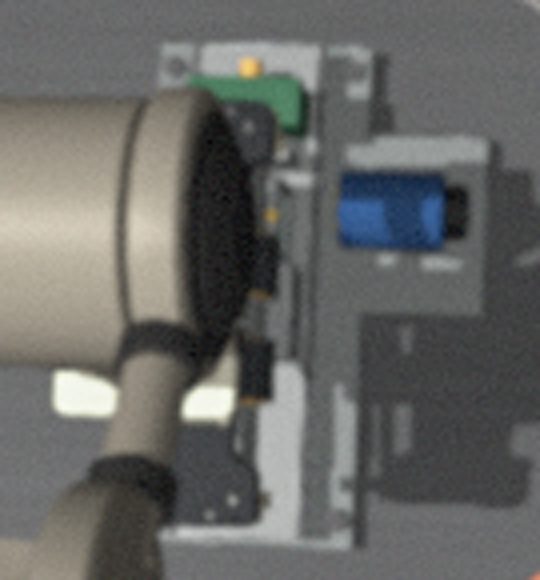

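```bash
python3 -m handwheel '{"translation":[[0.01,0,0],[0.01,0,0],[0.01,-0.0005,0],[0.005,0,0],[0,0,0],[0,0,0],[0,0,0],[0,0,0]],"twist":[0,0,0,0,0,0,0,0]}'
```

```text
time: 23.75
tool_pos: [533.7, 60.9, 113.3]
tcp_rot: [3.128, 0.017, -0.013]
contact_force: [-4.8, -0.8, 2.8]
grip_width: 15.5
```

```bash
python3 -m handwheel '{"translation":[[0.01,0,0],[0.01,0,0],[0.005,-0.0005,0],[0,0,0],[0,0,0],[0,0,0],[0,0,0],[0,0,0]],"twist":[0,0,0,0,0,0,0,0]}'
```

```text
time: 24.75
tool_pos: [536.6, 60.8, 113.3]
tcp_rot: [3.128, 0.019, -0.013]
contact_force: [-4.9, -1.0, 2.9]
grip_width: 15.5
```

Run:
```python
from plant import *
from h import *
print(get_obs()["contact_force"])
c=capture("scene");crop(c,"s12",380,160,70,70,8)
print(get_obs()["contact_force"])
```

```text
[-4.86221167 -0.95248807  2.9184246 ]
[-5.54762761 -1.20388276  2.36028653]
```

View pics/s12.png

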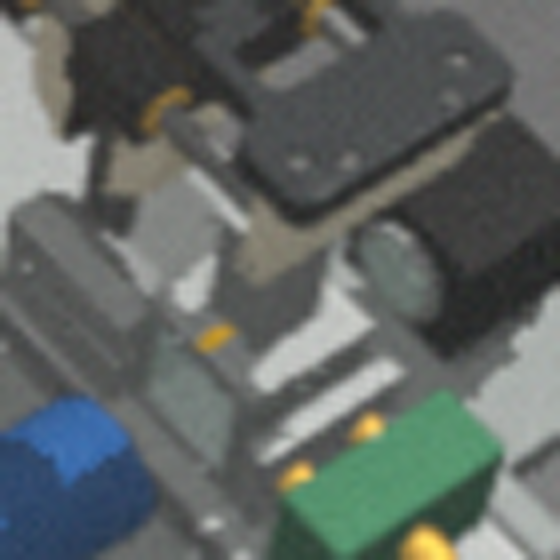

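A small gap to the pad is still visible, so I'll keep advancing in small steps.

```bash
python3 -m handwheel '{"translation":[[0.01,0,0],[0.01,0,0],[0,0,0],[0,0,0],[0,0,0],[0,0,0],[0,0,0],[0,0,0]],"twist":[0,0,0,0,0,0,0,0]}'
```

```text
time: 25.8
tool_pos: [539.2, 60.8, 113.3]
tcp_rot: [3.128, 0.019, -0.012]
contact_force: [-5.1, 0.3, 2.1]
grip_width: 15.7
```

```bash
python3 -m handwheel '{"translation":[[0.01,0,0],[0.007,0,0],[0,0,0],[0,0,0],[0,0,0],[0,0,0],[0,0,0],[0,0,0]],"twist":[0,0,0,0,0,0,0,0]}'
```

```text
time: 26.8
tool_pos: [540.1, 60.8, 113.3]
tcp_rot: [3.128, 0.023, -0.012]
contact_force: [-6.0, 0.1, 2.3]
grip_width: 15.2
```

```bash
python3 -m handwheel '{"translation":[[0.01,0,0],[0,0,0],[0,0,0],[0,0,0],[0,0,0],[0,0,0],[0,0,0],[0,0,0]],"twist":[0,0,0,0,0,0,0,0]}'
```

```text
time: 27.8
tool_pos: [540.4, 60.8, 113.3]
tcp_rot: [3.128, 0.025, -0.012]
contact_force: [-5.5, -0.1, 2.8]
grip_width: 15.9
```

```bash
python3 -m handwheel '{"translation":[[0,0,0],[0,0,0],[0,0,0],[0,0,0],[0,0,0],[0,0,0],[0.012,0,0],[0.012,0,0]],"twist":[0,0,0,0,0,0,0,0]}';python3 - <<'E'
from plant import *
from h import *
c=capture("scene");crop(c,"s13",380,160,70,70,8)
E
```

```text
time: 28.8
tool_pos: [540.8, 60.8, 113.3]
tcp_rot: [3.127, 0.032, -0.011]
contact_force: [-12.2, -1.4, 8.3]
grip_width: 15.8
```

View pics/s13.png

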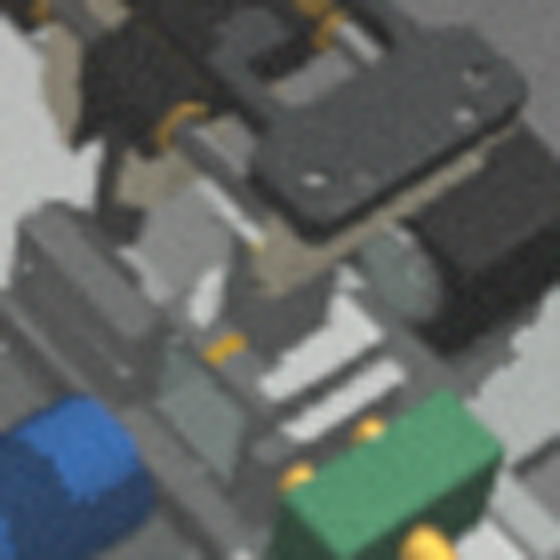

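```bash
python3 -m handwheel '{"translation":[[0,0,0],[0,0,0],[0,0,0],[0,0,0],[0,0,0],[0.012,0,0],[0.012,0,0],[0.012,0,0]],"twist":[0,0,0,0,0,0,0,0]}'
```

```text
time: 29.85
tool_pos: [540.9, 60.7, 113.2]
tcp_rot: [3.126, 0.044, -0.011]
contact_force: [-12.3, -0.6, 7.7]
grip_width: 16.0
```

```bash
python3 -m handwheel '{"translation":[[0,0,0],[0,0,0],[0,0,0],[0,0,0],[0,0,0],[0,0,0],[0.015,0,0],[0.015,0,0]],"twist":[0,0,0,0,0,0,0,0]}';python3 - <<'E'
from plant import *
o=get_obs();print(o["moment"],o["tool_pos"],o["contact_force"])
E
```

```text
time: 30.85
tool_pos: [541.2, 60.8, 113.1]
tcp_rot: [3.126, 0.053, -0.01]
contact_force: [-14.6, -0.5, 8.1]
grip_width: 16.3
[-0.16652851  1.08786016  0.00922213] [541.2390273   60.75522572 113.08393323] [-14.59900074  -0.46481076   8.11019473]
```

The wrist reads 14.6 N. Less the drag of about 4.5 N, that is roughly 10 N on the cell. I'll release with a small opening, since the front finger needs to stay clear of the boss.

```bash
python3 -m handwheel '{"translation":[[0,0,0],[0,0,0],[0,0,0],[0,0,0],[0,0,0],[0,0,0],[0,0,0],[0,0,0]],"twist":[0,0,0,0,0,0,0,0]}' 172;python3 - <<'E'
from plant import *
from h import *
c=capture("scene");crop(c,"s14",370,130,80,90,6)
E
```

```text
time: 31.85
tool_pos: [543.5, 60.9, 112.9]
tcp_rot: [3.126, 0.049, -0.01]
contact_force: [-0.3, 0.3, -0.0]
grip_width: 29.8
```

View pics/s14.png

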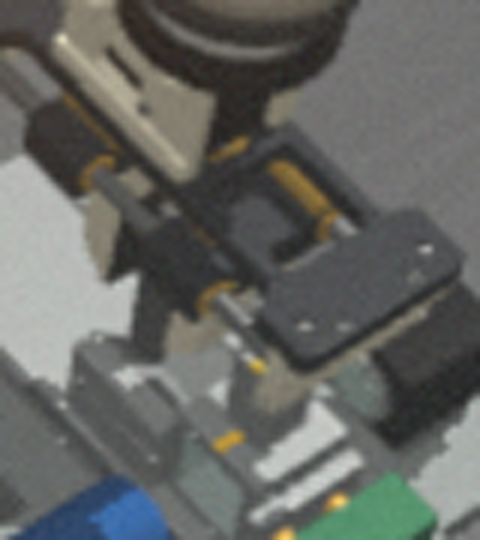

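```bash
python3 -m handwheel '{"translation":[[-0.01,0,0],[0,0,0.05],[0,0,0.1],[0,0,0.2],[0,0,0.2],[0,0,0.2],[0,0,0.1],[0,0,0]],"twist":[0,0,0,0,0,0,0,0]}'
```

```text
time: 32.9
tool_pos: [542.0, 60.9, 251.0]
tcp_rot: [3.126, 0.043, -0.01]
contact_force: [0.5, -0.1, -0.4]
grip_width: 29.8
```

```bash
python3 -m handwheel '{"translation":[[-0.1,-0.2,0],[-0.1,-0.3,0],[-0.1,-0.35,0],[-0.1,-0.35,0],[-0.1,-0.35,0],[-0.1,-0.35,0],[0,-0.2,0],[0,0,0]],"twist":[0,0,0,0,0,0,0,0]}';python3 - <<'E'
from plant import *
from h import *
c=capture("scene");crop(c,"s15",360,130,110,120,5);cv2.imwrite("pics/s15f.png",c["img"][:,:,::-1])
c=capture("top");crop(c,"t15",185,115,135,145,4)
E
```

```text
time: 33.9
tool_pos: [445.9, -261.7, 248.6]
tcp_rot: [3.129, 0.046, -0.008]
contact_force: [-0.6, 0.7, -0.1]
grip_width: 29.9
```

View pics/s15.png

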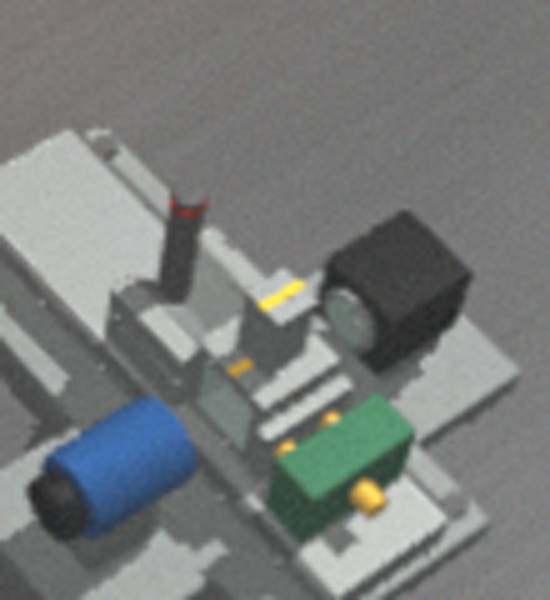

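View pics/t15.png

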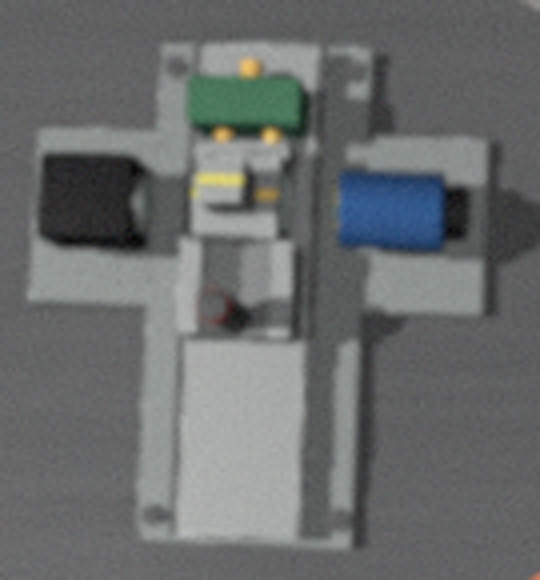

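Run:
```python
from plant import *
from h import *
c=capture("top");s=capture("scene")
T=lambda p,x,y,k:(np.array(p,float)+.5)/k-.5+[x,y]
for n,p,z in(("cell back",(235,236),85),("block front",(235,239),73),("post top",(214,304),130),("cell front",(235,146),85),("lineL",(196,181),125),("lineR",(243,180),125)):
    print(n,unproj(c,T([p],185,115,4),z)[0].round(1))
Tm=np.array(c["world_from_camera"])
for l in("cell_center","vblock","vblock_post"):
    for r in spot_point("top",l)[:3]:print(l,round(r["score"],2),(Tm@np.append(r["position"],1))[:3].round(1))
crop(c,"t16",222,142,50,60,10)
```

```text
cell back [579.   60.5  85. ]
block front [579.2  62.7  73. ]
post top [539.3  61.1 130. ]
cell front [625.7  62.   85. ]
lineL [600.1  72.9 125. ]
lineR [600.8  49.8 125. ]
cell_center 0.78 [ 492.9 -141.8   26.7]
cell_center 0.7 [604.   61.6  75.8]
vblock 0.58 [581.6  58.4  31.8]
vblock_post 0.69 [538.3  64.2 110.3]
```

View pics/t16.png

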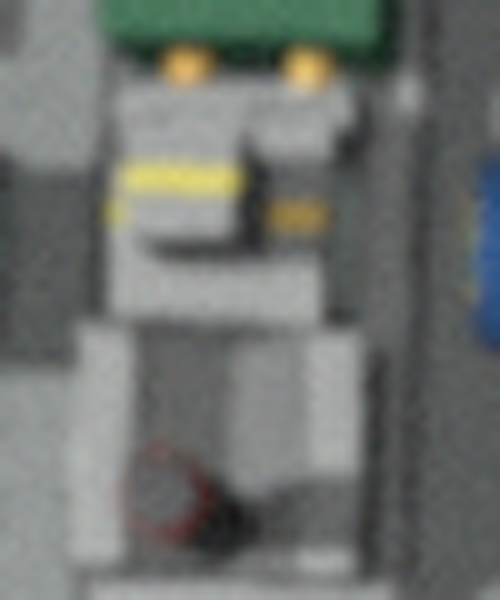

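View pics/s15f.png

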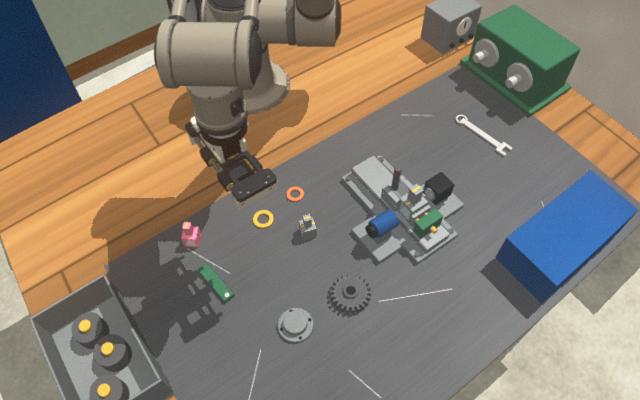

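The cell's back and the V-block's face coincide (x ≈ 579). The cell is square, about 5 mm past the beam, and touches the pad. The other things have not moved and the arm is clear.

```bash
python3 -c "
from plant import *
print(close_job());print(get_obs()['time'])"
```

```text
the job is handed in; nothing more can be done
None
the job is handed in; nothing more can be done
```

The cell stands on the bench, nipped between the V-block and the sprung pad, and the job was handed in at about 34 s of the 66 s limit. No verdict was reported.

- **Placing:** I picked up the larger grey cell by its boss, stood it on the bed near bench_seat until its weight came off the tool, and let go.
- **Pressing:** I gripped the V-block by its post and slid it up. The last push read 14.6 N at the wrist. Less the steady drag (about 4 to 5 N), that is roughly 10 N on the cell. I then let go and drew the arm clear.
- **Last checks:**
  - The pictures show the cell upright, with its yellow line along the beam to within about 1 to 2°.
  - Its back is flush with the V-block's face (x ≈ 579 mm for both), and its centre is about 5 mm past the beam.
  - The other things had not moved, and the wrist force was about 0 with the arm clear.
- **Weak points:**
  - Contact with the pad is judged from the force rise, not seen directly; the camera view could not rule out a very small gap.
  - The force was read only at the end of each move, so the peak on the cell is an estimate.
  - The tool leaned about 3° while pushing.
  - After release the V-block may have eased back a little, and the force left on the cell was not measured.
  - The network's first pick for the cell in the last picture was the small decoy. Its second pick was the cell, in the right place.

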